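Flip the marker flap of the sold-out bin

TASK

Each of the three white two-compartment parts bins has a hinged metal marker flap that lies over one compartment and leaves the other one open to the customers. In one bin the open compartment has sold out: with a fingertip, swing that bin's flap right over its pivot, so that it lies flat over the empty compartment with its crossed face up and the full compartment is open. Do it with a light push, without pinching or gripping it, pick nothing up, keep the bins standing in their places in the tray, and leave the other two flaps and the loose things around as they are.

Things in the scene. Friction and masses are not known exactly. Their poses are not given: they have to be found in the camera images.
- bin_a: Bin with the sold-out open side: loose white bin 140 (x) x 104 (y) x 60 mm high, 0.6 kg, walls 4 mm, a divider along y splits it: near (-x) side full of relays to some 8 mm below the rim, far (+x) side EMPTY. Origin: centre of underside; x away from the robot within 0.2 rad. Stands on the tray floor. The 3 bins differ only in contents and stand left, middle, right in any order, some 31 mm apart.
- flap_a (a joint): Angle of bin_a's flap, rad: 0 flat over the near, full side (disc face up), pi/2 upright, pi flat over the far, empty side (crossed face up). Starts at 0 to 0.12. Stiff pivot: it stays at any angle where it is left; some 0.6 N at the free edge moves it. Aluminium, 45 g, 84 mm wide, 3 mm thick.
- flap_a_hinge (a point): Middle of the pivot of bin_a's flap, on the pivot line (parallel to the bin's y), 61.5 mm above the bin's underside, above the middle of the bin.
- flap_a_edge (a point): Middle of the free edge of bin_a's flap: outermost point of the rolled edge (6 mm thick), half-way through its thickness, 92 mm from the pivot line. The edge overhangs the bin's end wall by 22 mm, with open air below it down to the tray floor, so a fingertip fits under it.
- bin_b: Another such bin, same size and axes: both compartments full of small transformers, flap over the near one. Nothing to be done here.
- flap_b (a joint): Angle of bin_b's flap, same meaning; starts between 0 and 0.12 and is to be left there.
- bin_c: Another such bin, same size and axes: near compartment full of connectors and open, far one empty, its flap already flipped over the far one. Nothing to be done here.
- flap_c (a joint): Angle of bin_c's flap, same meaning; starts between 3.05 and 3.14 and is to be left there.
- tray: Shallow blue plastic tray fixed to the table, 250 mm (x) by 580 mm (y), rim 22 mm high, walls and floor 5 mm; origin at the centre of its underside. The bins stand in it side by side along its y, midway along its x.
- transformer_center (a point): Loose transformer with a copper coil, 44 by 34 by 40 mm high, standing in the tray near its left (+y) end; this point is its centre. Leave alone.
- reel_center (a point): Loose grey reel, 54 mm across and 38 mm high, standing in the tray near its right (-y) end; this point is its centre. Leave alone.

How it is judged:
On the way:
1. bin_a's flap is swung up and over by the fingers (value of joint flap_a between 1.2 and 2.6 rad and contact force between the fingers and flap_a above 0.05 N).
At the end, for the whole second after the job is handed in: bin_a's flap lies flat over the empty compartment (within 0.11 rad, 10 mm at its edge); the other flaps are as they were (flap_b under 0.25, flap_c over 2.9 rad); every bin stands upright within 20 mm of where it was; the transformer and the reel are within 15 mm of where they were (value of joint flap_a above 3.03 rad and value of joint flap_b below 0.25 rad and value of joint flap_c above 2.9 rad and distance of each of bin_a, bin_b, bin_c from where it was at the start of the episode below 0.02 m and angle between each of bin_a, bin_b, bin_c's own z axis and vertical below 0.06 rad and distance of each of transformer_center, reel_center from where it was at the start of the episode below 0.015 m); the robot touches nothing.
It fails at once if a bin is lifted or tipped (0.15 rad or 15 mm) or shoved more than 25 mm (angle between any of bin_a, bin_b, bin_c's own z axis and vertical above 0.15 rad or z of any of bin_a, bin_b, bin_c in the frame of tray above 0.02 m or distance of any of bin_a, bin_b, bin_c from where it was at the start of the episode above 0.025 m).
It fails at once if a flap or bin is gripped or forced: the fingers bear on it with over 30 N (contact force between the fingers and bin_a above 30 N or contact force between the fingers and bin_b above 30 N or contact force between the fingers and bin_c above 30 N).
It fails at once if another bin's flap is swung (flap_b over 0.5 or flap_c under 2.6 rad) (value of joint flap_b above 0.5 rad or value of joint flap_c below 2.6 rad).
It fails at once if a loose thing is moved more than 20 mm or lifted (distance of any of transformer_center, reel_center from where it was at the start of the episode above 0.02 m).
It also fails if it takes over 42 s, if anything falls off the work surface, if the arm or the gripper's body presses on something with over 40 N, if the wrist force passes 120 N, or if a joint passes its speed limit or range.

ROBOT

A 6-joint arm with a two-finger parallel gripper is mounted at the origin on the work surface. World frame = base frame: x ahead of the robot, y to its left, z up, the work surface at z = 0. Lengths are in m, angles in rad, forces in N, time in s.
With the tool pointing down it reaches from about 0.35 to 0.975 m from the base axis. Payload 4.9 kg.
Tool frame: the origin (TCP) lies at the very end of the fingers, on their centre line; the grasp point (between the pads) lies 19 mm behind it; z points along the fingers, x is the direction in which the jaws open and shut, and the axes are right-handed (so a half turn about z gives the same grasp; the last joint's range is limited). The gripper opens to 85 mm and grips with 20 to 120 N. Pads are 22 mm wide; open, the fingers measure 114 mm over their backs; the gripper's body (76 mm by 85 mm) begins 54 mm behind the grasp point. The pads swing forward as they close: fully open they stand 13 mm farther back than shut.
Start: joints at [-1.302, 0.053, 1.613, -0, 1.476, -0.119], TCP at [0.236, -0.579, 0.231] pointing down, gripper open.
Joint ranges: [-3.01, 3.01], [-1.01, 2.22], [0.06, 2.58], [-1.02, 4.17], [0.09, 2.62], [-3.14, 3.14]. Speed limits (rad/s): [2.57, 2.57, 3.14, 3.14, 3.14, 3.14].

INTERFACE

Orientations are given as a unit quaternion [w, x, y, z].
In Python, from plant import manip, imaging gives the robot as it stands.
- The arm moves only by the shell command python3 -m pendant 'ROWS'. ROWS is JSON, a list that holds one entry, the list of rows, each a list of 7 numbers: the turn, a rotation vector about the world's x, y, z in units of pi rad (1.0 is pi rad), then the shift along the world's x, y, z in units of 250 mm (1.0 is 250 mm), then the opening, from 0 (shut) to 1 (fully open). In form: [[[ax, ay, az, tx, ty, tz, claw], ...]]. A call has 1 to 20 rows; each row shifts and turns the commanded pose from where the row before left it; what a row does not reach is not made up. A row lasts 1/8 s, in which the tool goes at most 62.5 mm and 10.7 degrees, less where a joint would pass 70% of its speed; a pose out of reach is approached as far as the arm can. A call with a number of a shift or a turn outside -1 to 1 is refused whole. A call with a gripper value outside its range is refused whole. The fingers move at their own pace and stop on an object; the grip force is fixed at half the most. Time passes only in rows, so rows that do not move let the fingers close. It gives the time, the measured TCP pose, the force and the opening at its end, in the units of the state.
- manip.state(): the state, without advancing time (a new reading comes with each control period).
- imaging.grab_frame(name): name is "scene" or "top" or "wrist"; returns a dict with "frame" (384x512x3 uint8, blue, green, red), "mtx" (3x3 intrinsics, pixels), "world_to_cam" (4x4, takes a point from world to camera coordinates). Camera axes: x right, y down, z forward; pixel columns grow to the right and rows downward; lengths in m; the calibration is good to about 2 mm. The wrist camera is an equidistant fisheye: a pixel r from the principal point sees the ray r / f radians off the axis. A picture is of the moment at which its call begins. There is no depth.
- manip.job_done(): hands the job in, once; it reports no verdict.
The state is a dict: "time": time; "joint_pos": joint angles; "joint_vel": joint speeds; "joint_efforts": joint torques, N m; "tool_pos": TCP position; "tool_rot": TCP orientation; "contact_force": force on the tool from outside, world axes, zero at the start; "ft_torque": the same for the moment, N m; "gripper_width": opening from 0.0 (shut) to 1.0 (fully open).
Only numpy, scipy, OpenCV 4.12 (cv2) and the standard library are available. Lean on these libraries where they do the work, as an engineer would, in place of code of your own. Each camera call takes 0.05 s, during which the arm holds its last target. There are 200 camera calls.

## Working session

There is one attempt and no reset: what is moved stays moved. The work goes in short steps, Python scripts to look and compute and a shell command to move; the robot and the scene stay as the last step left them, time stands still between calls to the robot, and variables do not carry over. Pictures are saved under pics/ and viewed, about 8 in all and at most 12, crops included, and the job is handed in when it is done.

```bash
mkdir -p pics
python3 - <<'E'
from plant import manip, imaging
import cv2,numpy as np
s=manip.state();print(s['time'],s['tool_pos'],s['tool_rot'],s['gripper_width'])
for n in('top','scene'):
    d=imaging.grab_frame(n);np.savez(f'pics/{n}0.npz',**d);cv2.imwrite(f'pics/{n}0.png',d['frame']);print(n,d['mtx'].round(1).tolist(),d['world_to_cam'].round(4).tolist())
E
```

```text
0.0 [ 0.23614882 -0.5779981   0.23007471] [-6.65135479e-04  8.30100150e-01 -5.57613377e-01 -7.87270113e-04] 0.9993243347225941
top [[399.9, 0.0, 253.8], [0.0, 399.9, 193.5], [0.0, 0.0, 1.0]] [[0.0199, -0.9995, -0.0245, 0.0475], [-0.982, -0.0149, -0.1882, 0.555], [0.1877, 0.0278, -0.9818, 0.9401], [0.0, 0.0, 0.0, 1.0]]
scene [[349.0, 0.0, 254.9], [0.0, 349.0, 193.0], [0.0, 0.0, 1.0]] [[-0.7527, 0.6582, 0.0146, 0.3823], [0.5357, 0.6252, -0.5676, -0.2623], [-0.3827, -0.4194, -0.8232, 1.1586], [0.0, 0.0, 0.0, 1.0]]
```

View pics/top0.png

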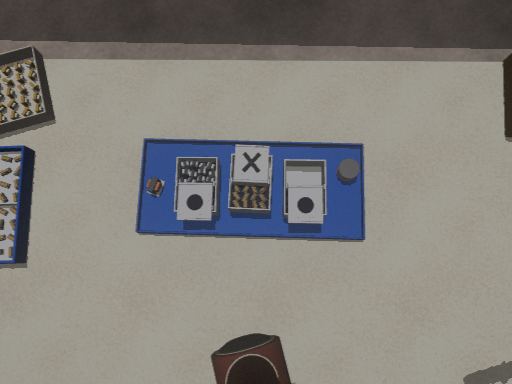

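View pics/scene0.png

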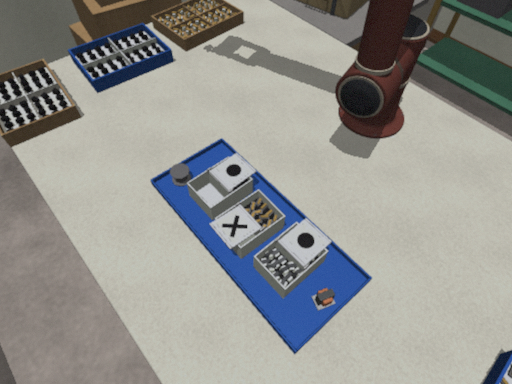

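The top view shows bin_a on the right at about (305,190). Its far compartment is empty, and its flap lies toward the robot with the disc at (305,205). bin_c is in the middle (cross at 252,161) and bin_b on the left. The reel is at (348,169).

```bash
cat > h.py <<'E'
import numpy as np,cv2
def ray(d,px):
    M=d['world_to_cam'];R=M[:3,:3];o=-R.T@M[:3,3]
    v=R.T@np.linalg.inv(d['mtx'])@np.array([px[0],px[1],1.]);return o,v/np.linalg.norm(v)
def onz(d,px,z):
    o,v=ray(d,px);return o+v*(z-o[2])/v[2]
def tri(r):
    A=sum(np.eye(3)-np.outer(v,v) for o,v in r);b=sum((np.eye(3)-np.outer(v,v))@o for o,v in r)
    return np.linalg.solve(A,b)
E
python3 - <<'E'
from h import *
T=dict(np.load('pics/top0.npz'));S=dict(np.load('pics/scene0.npz'))
def disc(d,box):
    x0,y0,x1,y1=box;g=cv2.cvtColor(d['frame'][y0:y1,x0:x1],cv2.COLOR_BGR2GRAY)
    n,l,st,c=cv2.connectedComponentsWithStats((g<80).astype(np.uint8));k=1+np.argmax(st[1:,4]);return c[k]+[x0,y0],st[k]
a,sa=disc(T,(292,193,320,216));b,sb=disc(S,(220,160,246,182));print(a,sa,b,sb)
print('disc a tri',tri([ray(T,a),ray(S,b)]),onz(T,a,.068))
g=cv2.cvtColor(T['frame'],cv2.COLOR_BGR2GRAY)
m=np.zeros_like(g);m[182:232,280:332]=(g[182:232,280:332]>165)
n,l,st,c=cv2.connectedComponentsWithStats(m);k=1+np.argmax(st[1:,4]);print(st[k])
print(cv2.minAreaRect(cv2.findContours((l==k).astype(np.uint8),0,1)[0][0]))
for p in [(286,187),(325,187),(288,222),(324,222)]: print(p,onz(T,p,.068).round(4))
c=np.hstack([cv2.resize(T['frame'][145:235,275:370],None,fx=4,fy=4),cv2.resize(S['frame'][140:230,170:265],None,fx=4,fy=4)])
cv2.imwrite('pics/crop.png',c)
E
```

```text
[305.12820513 204.62564103] [  6   4  16  16 195] [233.26446281 169.85123967] [  7   5  14  11 121]
disc a tri [ 0.52592622 -0.0683972   0.06780207] [ 0.5258161  -0.06828688  0.068     ]Traceback (most recent call last):
  File "<stdin>", line 10, in <module>
    return _wrapfunc(a, 'argmax', axis=axis, out=out, **kwds)
    return bound(*args, **kwds)
ValueError: attempt to get argmax of an empty sequence
```

Run:
```python
from h import *
T=dict(np.load('pics/top0.npz'));S=dict(np.load('pics/scene0.npz'))
g=cv2.cvtColor(T['frame'],cv2.COLOR_BGR2GRAY)
print(g[150:232,293].tolist());print(g[218,280:332].tolist());print(g[190,280:332].tolist())
for p in [(286,187),(325,187),(288,222),(324,222)]: print(p,onz(T,p,.068).round(4))
c=np.hstack([cv2.resize(T['frame'][145:235,275:370],None,fx=4,fy=4),cv2.resize(S['frame'][140:230,170:265],None,fx=4,fy=4)])
cv2.imwrite('pics/crop.png',c)
```

```text
[79, 80, 81, 80, 81, 81, 81, 79, 80, 133, 127, 71, 67, 69, 66, 67, 89, 112, 114, 114, 113, 155, 157, 157, 155, 156, 156, 154, 157, 154, 155, 157, 158, 155, 155, 152, 156, 127, 156, 155, 156, 157, 156, 154, 156, 156, 156, 156, 158, 157, 156, 155, 156, 154, 157, 155, 155, 155, 155, 156, 156, 156, 156, 157, 156, 155, 155, 156, 156, 155, 157, 155, 151, 67, 53, 58, 57, 55, 55, 55, 56, 56]
[80, 78, 80, 62, 57, 55, 55, 70, 137, 156, 157, 156, 157, 156, 155, 156, 156, 154, 155, 158, 156, 155, 157, 157, 156, 155, 155, 157, 155, 155, 155, 159, 156, 157, 157, 157, 157, 157, 156, 157, 156, 155, 155, 98, 73, 77, 75, 77, 77, 77, 79, 76]
[79, 78, 73, 74, 138, 100, 49, 48, 135, 155, 155, 155, 154, 156, 156, 156, 155, 156, 157, 158, 155, 155, 156, 155, 156, 157, 157, 157, 156, 155, 154, 155, 157, 157, 157, 157, 154, 155, 154, 156, 154, 155, 124, 80, 65, 137, 102, 72, 75, 77, 77, 77]
(286, 187) [ 0.5688 -0.0218  0.068 ]
(325, 187) [ 0.5702 -0.1169  0.068 ]
(288, 222) [ 0.4828 -0.027   0.068 ]
(324, 222) [ 0.4842 -0.1133  0.068 ]
```

View pics/crop.png

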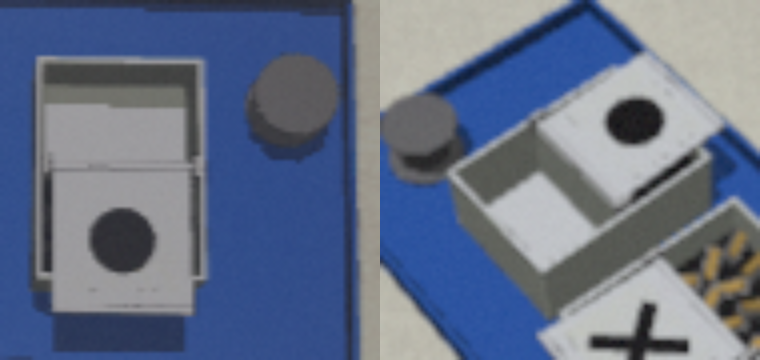

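bin_a's pivot is at about x=0.573, y=-0.069, z=0.0665, its edge at x≈0.482, and its yaw is near 0. I'll move to a point in front of it, shut the fingers and tilt them forward.

```bash
python3 -m pendant '[[[0,0,-0.0123,0.065,0.204,0,0],[0,0,-0.0123,0.065,0.204,0,0],[0,0,-0.0123,0.065,0.204,0,0],[0,0,-0.0123,0.065,0.204,0,0],[0,0,-0.0123,0.065,0.204,0,0],[0,0,-0.0123,0.065,0.204,0,0],[0,0,-0.0123,0.065,0.204,0,0],[0,0,-0.0123,0.065,0.204,0,0],[0,0,-0.0123,0.065,0.204,0,0],[0,0,-0.0123,0.065,0.204,0,0],[0,-0.05,0,0,0,-0.05,0],[0,-0.05,0,0,0,-0.05,0],[0,-0.05,0,0,0,-0.05,0],[0,-0.05,0,0,0,-0.05,0],[0,-0.05,0,0,0,-0.05,0],[0,0,0,0,0,0,0]]]'
python3 -c "
from plant import manip
from scipy.spatial.transform import Rotation as R
s=manip.state();print(s);q=s['tool_rot'];print(R.from_quat([*q[1:],q[0]]).as_matrix().round(3))"
```

```text
time: 2.1
tool_pos: [0.4385, -0.0821, 0.1657]
tool_rot: [-0.266, 0.657, -0.655, 0.26]
contact_force: [0.2, -0.2, -1.3]
gripper_width: -0.001
{'time': 2.1, 'joint_pos': array([-0.62160451, -1.00970463,  2.58288395,  0.51600949,  0.97834025,
        0.78503305]), 'joint_vel': array([ 0.02712849, -0.00913114,  0.01404169, -0.04518569,  0.0496267 ,
        0.03586172]), 'joint_efforts': array([ -0.59134891,  -2.13314161, -39.87413406,   1.59253936,
        -1.90267392,  -0.28261967]), 'tool_pos': array([ 0.43845741, -0.08207938,  0.1656923 ]), 'tool_rot': array([-0.26608408,  0.65723123, -0.65535495,  0.26030034]), 'contact_force': array([ 0.19147702, -0.18007407, -1.30839576]), 'ft_torque': array([0.06634166, 0.37400083, 0.04247971]), 'gripper_width': -0.0012049028699274889}
[[ 0.006 -0.723  0.691]
 [-1.     0.001  0.009]
 [-0.007 -0.691 -0.723]]
```

```bash
python3 -m pendant '[[[0,0,0,0,0.012,-0.1,0],[0,0,0,0,0.012,-0.1,0],[0,0,0,0,0.012,-0.1,0],[0,0,0,0,0.012,-0.1,0],[0,0,0,0,0.005,-0.07,0],[0,0,0,0,0,0,0]]]'
python3 - <<'E'
from plant import manip,imaging
import cv2,numpy as np
from scipy.spatial.transform import Rotation as R
s=manip.state();q=s['tool_rot'];print(s['joint_pos'].round(3),s['tool_pos'],R.from_quat([*q[1:],q[0]]).as_matrix().round(3).tolist())
a=imaging.grab_frame('wrist')['frame'];b=imaging.grab_frame('scene')['frame']
cv2.imwrite('pics/w1.png',np.hstack([cv2.resize(a,(400,300)),cv2.resize(b[120:300,130:370],(400,300))]))
E
```

```text
time: 2.85
tool_pos: [0.4658, -0.0754, 0.0547]
tool_rot: [-0.262, 0.662, -0.656, 0.25]
contact_force: [-0.0, 0.1, -0.4]
gripper_width: -0.0
[-0.544 -0.613  2.584  0.673  0.627  0.573] [ 0.46581927 -0.07541784  0.05470721] [[0.014, -0.738, 0.674], [-1.0, -0.001, 0.02], [-0.014, -0.675, -0.738]]
```

View pics/w1.png

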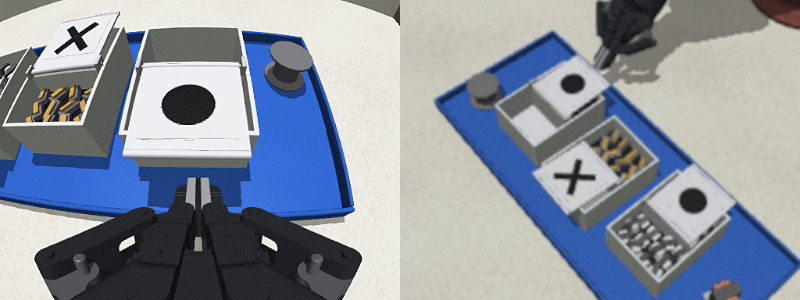

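The wrist view shows the fingertip, at (200,180), centred in front of bin_a's rolled edge. The elbow is at its limit, so I'll reduce the tilt a little and drop below the edge.

```bash
python3 -m pendant '[[[0,0.03,0,-0.01,0.01,0,0],[0,0.03,0,-0.01,0.008,-0.02,0],[0,0,0,0,0,-0.03,0],[0,0,0,0,0,0,0]]]'
python3 - <<'E'
from plant import manip
from scipy.spatial.transform import Rotation as R
s=manip.state();q=s['tool_rot'];print(s['joint_pos'].round(3),s['tool_pos'],R.from_quat([*q[1:],q[0]]).as_matrix().round(3).tolist())
E
```

```text
time: 3.45
tool_pos: [0.4609, -0.0718, 0.0429]
tool_rot: [-0.2, 0.682, -0.678, 0.188]
contact_force: [-0.2, 0.0, -0.2]
gripper_width: 0.004
[-0.472 -0.509  2.488  0.405  0.705  0.843] [ 0.46086194 -0.07181583  0.04285649] [[0.01, -0.85, 0.527], [-1.0, -0.001, 0.017], [-0.014, -0.528, -0.849]]
```

Run:
```python
import numpy as np
H=np.array([.573,.0665])
th=np.radians([0,10,20,30,40,50,60,70,80,90,100,110,120,130,140,150,160,170,176])
ph=np.radians(np.interp(np.degrees(th),[0,50,120],[32,32,0])); r=np.interp(np.degrees(th),[0,90,180],[.083,.080,.072])
C=H+np.c_[-r*np.cos(th),r*np.sin(th)]+.002*np.c_[-np.sin(th),-np.cos(th)]
P=C-.011*np.c_[np.cos(ph),np.sin(ph)]
prev=np.array([.4609,.0429]);pp=np.radians(32)
for t,p,f in zip(th,P,ph):
    print(round(np.degrees(t)),p.round(4),'dx,dz',((p-prev)/.25).round(3),'ay',round((pp-f)/np.pi,4));prev=p;pp=f
```

```text
0 [0.4807 0.0587] dx,dz [0.079 0.063] ay 0.0
10 [0.4819 0.0731] dx,dz [0.005 0.058] ay 0.0
20 [0.4856 0.087 ] dx,dz [0.015 0.056] ay 0.0
30 [0.4917 0.0999] dx,dz [0.024 0.052] ay 0.0
40 [0.4998 0.1116] dx,dz [0.033 0.047] ay 0.0
50 [0.5099 0.1217] dx,dz [0.04 0.04] ay 0.0
60 [0.521  0.1306] dx,dz [0.045 0.036] ay 0.0254
70 [0.5334 0.1373] dx,dz [0.05  0.027] ay 0.0254
80 [0.5466 0.1418] dx,dz [0.053 0.018] ay 0.0254
90 [0.5603 0.1439] dx,dz [0.055 0.008] ay 0.0254
100 [0.5739 0.143 ] dx,dz [ 0.054 -0.004] ay 0.0254
110 [0.5869 0.1398] dx,dz [ 0.052 -0.013] ay 0.0254
120 [0.5989 0.1345] dx,dz [ 0.048 -0.021] ay 0.0254
130 [0.6096 0.1263] dx,dz [ 0.043 -0.033] ay 0.0
140 [0.6186 0.1166] dx,dz [ 0.036 -0.039] ay 0.0
150 [0.6257 0.1056] dx,dz [ 0.028 -0.044] ay 0.0
160 [0.6306 0.0936] dx,dz [ 0.02  -0.048] ay 0.0
170 [0.6334 0.0811] dx,dz [ 0.011 -0.05 ] ay 0.0
176 [0.634  0.0735] dx,dz [ 0.002 -0.03 ] ay 0.0
```

```bash
python3 -m pendant '[[[0,0,0,0.04,0.006,0,0],[0,0,0,0.04,0.006,0,0],[0,0,0,0,0,0.03,0],[0,0,0,0,0,0.03,0],[0,0,0,0.002,0,0.03,0],[0,0,0,0.003,0,0.03,0],[0,0,0,0.007,0,0.028,0],[0,0,0,0.008,0,0.028,0],[0,0,0,0.012,0,0.026,0],[0,0,0,0.012,0,0.026,0],[0,0,0,0.016,0,0.024,0],[0,0,0,0.017,0,0.024,0],[0,0,0,0,0,0,0]]]'
python3 - <<'E'
from plant import imaging
import cv2,numpy as np
a=imaging.grab_frame('wrist')['frame'];b=imaging.grab_frame('scene')['frame']
cv2.imwrite('pics/w2.png',np.hstack([cv2.resize(a,(400,300)),cv2.resize(b[120:300,130:370],(400,300))]))
E
```

```text
time: 5.08
tool_pos: [0.5019, -0.0696, 0.114]
tool_rot: [-0.2, 0.682, -0.677, 0.19]
contact_force: [-0.7, -0.2, -0.0]
gripper_width: -0.001
```

View pics/w2.png

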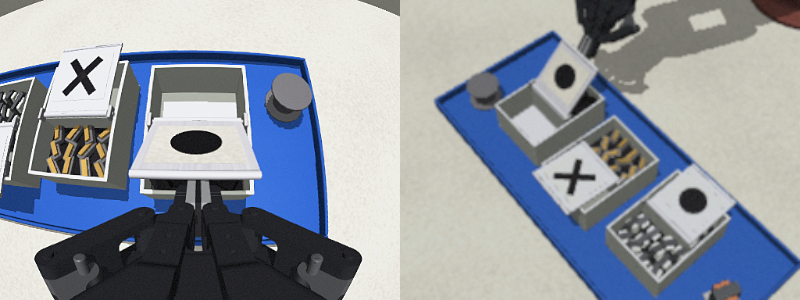

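The flap is raised by about 45° and rests on the fingertip under its edge (200,175). The bin hasn't moved, and the force is about 0.7 N. I'll continue over the top.

```bash
python3 -m pendant '[[[0,0,0,0.02,0,0.016,0],[0,0,0,0.02,0,0.016,0],[0,0.0127,0,0.022,0,0.018,0],[0,0.0127,0,0.023,0,0.018,0],[0,0.0127,0,0.025,0,0.013,0],[0,0.0127,0,0.025,0,0.013,0],[0,0.0127,0,0.026,0,0.009,0],[0,0.0127,0,0.027,0,0.008,0],[0,0.0127,0,0.027,0,0.004,0],[0,0.0127,0,0.028,0,0.004,0],[0,0.0127,0,0.027,0,-0.002,0],[0,0.0127,0,0.027,0,-0.002,0],[0,0.0127,0,0.026,0,-0.007,0],[0,0.0127,0,0.026,0,-0.007,0],[0,0.0127,0,0.024,0,-0.01,0],[0,0.0127,0,0.024,0,-0.01,0],[0,0,0,0.022,0,-0.016,0],[0,0,0,0.021,0,-0.017,0],[0,0,0,0,0,0,0]]]'
python3 - <<'E'
from plant import imaging
import cv2,numpy as np
a=imaging.grab_frame('wrist')['frame'];b=imaging.grab_frame('scene')['frame']
cv2.imwrite('pics/w3.png',np.hstack([cv2.resize(a,(400,300)),cv2.resize(b[120:300,130:370],(400,300))]))
E
```

```text
time: 7.55
tool_pos: [0.6109, -0.0693, 0.1244]
tool_rot: [-0.005, 0.708, -0.706, -0.007]
contact_force: [-0.6, 0.1, 0.2]
gripper_width: -0.002
```

View pics/w3.png

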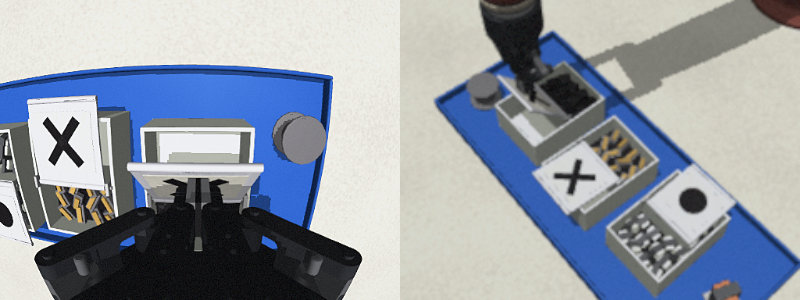

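The flap is past upright, at about 130°, with the fingertip on its crossed face. I'll push it on down.

```bash
python3 -m pendant '[[[0,0,0,0.018,0,-0.018,0],[0,0,0,0.018,0,-0.018,0],[0,0,0,0.014,0,-0.022,0],[0,0,0,0.014,0,-0.022,0],[0,0,0,0.01,0,-0.024,0],[0,0,0,0.01,0,-0.024,0],[0,0,0,0.006,0,-0.025,0],[0,0,0,0.005,0,-0.025,0],[0,0,0,0,0,-0.016,0],[0,0,0,0,0,-0.012,0],[0,0,0,0,0,0,0]]]'
```

```text
time: 9.02
tool_pos: [0.6346, -0.0694, 0.0733]
tool_rot: [-0.005, 0.708, -0.706, -0.007]
contact_force: [-0.5, 0.0, 0.0]
gripper_width: 0.002
```

```bash
python3 -m pendant '[[[0,0,0,0,0,-0.005,0],[0,0,0,0,0,-0.005,0],[0,0,0,0,0,0,0]]]'; python3 -m pendant '[[[0,0,0,0,0,-0.004,0],[0,0,0,0,0,0,0]]]'; python3 -m pendant '[[[0,0,0,0,0,-0.004,0],[0,0,0,0,0,0,0]]]'
```

```text
time: 9.4
tool_pos: [0.6349, -0.0694, 0.0711]
tool_rot: [-0.005, 0.708, -0.706, -0.006]
contact_force: [0.4, -0.3, 0.6]
gripper_width: 0.0
time: 9.65
tool_pos: [0.6349, -0.0694, 0.07]
tool_rot: [-0.005, 0.708, -0.706, -0.006]
contact_force: [-0.1, -0.5, -0.3]
gripper_width: -0.0
time: 9.9
tool_pos: [0.6348, -0.0694, 0.069]
tool_rot: [-0.005, 0.708, -0.706, -0.006]
contact_force: [-1.1, 0.7, 0.1]
gripper_width: 0.006
```

```bash
python3 -m pendant '[[[0,0,0,0,0,-0.003,0],[0,0,0,0,0,0,0]]]'; python3 -m pendant '[[[0,0,0,0,0,-0.003,0],[0,0,0,0,0,0,0]]]'
```

```text
time: 10.15
tool_pos: [0.6348, -0.0694, 0.0682]
tool_rot: [-0.005, 0.708, -0.706, -0.006]
contact_force: [0.1, -0.8, -0.6]
gripper_width: -0.001
time: 10.4
tool_pos: [0.6349, -0.0694, 0.068]
tool_rot: [-0.005, 0.708, -0.706, -0.006]
contact_force: [-0.8, -0.0, 3.9]
gripper_width: -0.005
```

At z=0.068 the force rises to 3.9 N, so the flap is on its stop. I'll lift straight off, back away and check.

```bash
python3 -m pendant '[[[0,0,0,0,0,0.02,0],[0,0,0,0,0,0.1,0],[0,0,0,0,0,0.2,0],[0,0,0,0,0,0.2,0],[0,0,0,-0.15,-0.15,0,0],[0,0,0,-0.15,-0.15,0,0],[0,0,0,-0.15,-0.15,0,0],[0,0,0,-0.15,-0.15,0,0],[0,0,0,-0.15,-0.15,0,0],[0,0,0,-0.1,-0.15,0,0],[0,0,0,0,-0.15,0,0],[0,0,0,0,0,0,0]]]'
python3 - <<'E'
from plant import imaging
from h import *
T=dict(np.load('pics/top0.npz'));S=dict(np.load('pics/scene0.npz'))
t=imaging.grab_frame('top');s=imaging.grab_frame('scene')
np.savez('pics/top1.npz',**t);np.savez('pics/scene1.npz',**s)
r=lambda i:cv2.resize(i,(400,300))
cv2.imwrite('pics/end.png',np.vstack([np.hstack([r(T['frame'][130:250,130:290+80]),r(t['frame'][130:250,130:370])]),np.hstack([r(S['frame'][130:330,140:380]),r(s['frame'][130:330,140:380])])]))
E
```

```text
time: 11.9
tool_pos: [0.4219, -0.3339, 0.1978]
tool_rot: [0.005, -0.707, 0.708, 0.006]
contact_force: [0.8, 0.7, 0.5]
gripper_width: 0.005
```

View pics/end.png

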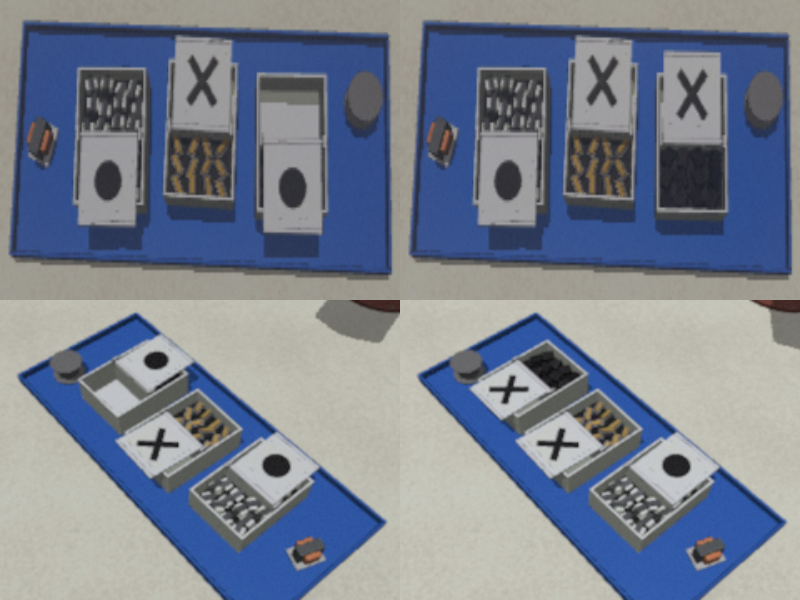

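The before/after views show bin_a's flap over the empty side with its cross up at (690,95), and nothing else appears to have moved. I'll check numerically that it lies flat, then hand in.

Run:
```python
from h import *
T=dict(np.load('pics/top1.npz'));S=dict(np.load('pics/scene1.npz'))
def blob(d,x0,y0,x1,y1):
    g=cv2.cvtColor(d['frame'][y0:y1,x0:x1],cv2.COLOR_BGR2GRAY)
    n,l,st,c=cv2.connectedComponentsWithStats((g<90).astype(np.uint8));k=1+np.argmax(st[1:,4]);return c[k]+[x0,y0],st[k]
for n,a,b in(('a',(293,154,319,182),(190,177,222,202)),('c',(242,150,262,173),(222,214,248,238))):
    p,s1=blob(T,*a);q,s2=blob(S,*b);print(n,p,s1,q,s2,tri([ray(T,p),ray(S,q)]).round(4))
```

```text
a [304.83647799 167.51572327] [  3   4  18  20 159] [205.2037037  189.36111111] [  4   4  23  18 108] [ 0.6195 -0.0682  0.0642]
c [250.70860927 162.16556291] [  0   2  18  20 151] [234.6031746  225.68253968] [  1   2  24  21 126] [0.6307 0.0658 0.0682]
```

```bash
python3 -c "
from plant import manip
s=manip.state();print(s['time'],s['contact_force']);print(manip.job_done())"
```

```text
12.0 [-0.16893948  0.12435162 -0.36146723]
the job is handed in; nothing more can be done
None
```

I swung the flap of bin_a, the right-hand bin, up and over with the shut fingertip. It now lies over the empty far compartment with its cross up, and the full near side is open. I handed the job in at 12.0 s of the 42 s allowed.

- **Flap flat:** When I pressed it down, the force rose to 3.9 N with the fingertip at z = 0.068 m, so it was on its stop. Triangulating the cross after backing away gave z ≈ 0.064 m, about 4 mm below the expected 0.068 m. I took that as measurement error, because the cross was read low, not raised.
- **Push force:** The readings I took between moves stayed at about 1.3 N or less, apart from that final press. I did not log force during the moves.
- **Everything else:** The before and after pictures show no visible movement of the bins, the other two flaps, the transformer or the reel. I checked this by eye and did not measure how far they moved.
- **Arm:** It ended well clear of everything, with the force reading near zero.

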